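Hold a box lid at its balance point for stay fitting

TASK

A lid stay is about to be screwed to the wooden box on the assembly turntable. With the lid still shut, turn the turntable by its black peg until the lever under the peg lines up with the red index tab of the base; then lift the lid by its steel bar, without letting it go over the top, to the point where it balances upright above its hinges, and keep hold of the bar there: the job finishes with the gripper still holding the lid at its balance point, the lever still at the red tab and the loose things on the bench undisturbed.

Things in the scene. Friction and masses are not known exactly. Their poses are not given: they have to be found in the camera images.
- turntable_base: Fixed dark steel disc, 256 mm across, 15 mm thick, carrying the turntable; origin at the centre of its underside on the bench, on the vertical swivel axis. A flat red index tab 12 mm wide and 8 mm high sticks out along its own +y axis to 205 mm from the axis. Its place and yaw (within 0.3 rad) vary.
- red_mark (a point): Outer end of the red index tab, on its upper face: 205 mm from the swivel axis along the base's +y, 8 mm above the bench.
- turntable (a joint): Swivel of the turning top, rad, counter-clockwise positive seen from above; 0 = lever exactly over the red tab. It starts 0.4 to 0.9 rad counter-clockwise of the tab. Range -0.8 to 1.5, no stop or click at the tab; friction of 0.25 N m keeps it where it is left. The aluminium lever is 22 mm wide and reaches to 162 mm from the axis.
- peg_top (a point): Centre of the upper end of the upright round black peg on the lever: peg 16 mm diameter, 66 mm long, upper end 95 mm above the bench, 150 mm from the swivel axis. Fixed to the lever (it does not spin). The closed lid's nearest edge is 67 mm from the peg's axis and its top is 105 mm above the bench.
- box_floor (a point): Centre of the top face of the turning plywood disc (210 mm across), on the swivel axis, 35 mm above the bench. The wooden box, 130 mm front to hinges, 160 mm along the hinges, 55 mm high, is screwed down centrally on it and turns with it; its axes point as the base's do when the lever is at the tab.
- lid (a joint): Hinge of the lid, rad: 0 = shut (level), positive = opening upward; range 0 to 2.3, almost frictionless. Panel 133 x 166 x 14 mm; with bar 0.36 kg, give or take a quarter. Panel, bar and hinge pin lie in one plane, so it balances where it stands plumb, 1.571 rad; below that it falls shut, beyond it falls open backward.
- lid_hinge (a point): Middle of the hinge pin at the back of the box, 98 mm above the bench, 68 mm from the swivel axis. Its axes are the lid's own: y along the pin, x from the bar towards the pin (level when shut), z square to the panel. With the lever at the tab the pin lies on the base's +x side, along the base's y, and the bar on the -x side.
- lid_bar: Round steel pull bar, 10 mm diameter, 100 mm between two 8 mm legs that stand it 45 mm off the lid's front edge, parallel to the hinge pin at 180 mm from it; origin at the bar's middle, y along it. 98 mm above the bench with the lid shut, 278 mm balanced. It does not spin on the lid, but can turn between the pads of a gripper that keeps pointing down.
- tape_measure: Black and yellow tape measure, 70 x 80 x 51 mm, loose, to be left alone; origin under its centre.
- iron_plane: Black block plane, 48 x 161 x 46 mm, loose, to be left alone; origin under its centre.
- red_pliers: Pliers with red handles, 56 x 118 x 12 mm, loose, to be left alone; origin under its centre.
- pine_offcut: Pine block, 45 x 154 x 28 mm, loose, to be left alone; origin under its centre.

How it is judged:
By the outcome, as a careful person would: the job done as asked, in the order asked, and still so for the second after the job is handed in, while the arm keeps its last pose, push and grip.
It also fails if it takes over 48 s, if anything falls off the work surface, if the arm or the gripper's body presses on something with over 40 N, if the wrist force passes 120 N, or if a joint passes its speed limit or range.

ROBOT

A 6-joint arm with a two-finger parallel gripper is mounted at the origin on the work surface; the furniture and walls round the work are solid. World frame = base frame: x ahead of the robot, y to its left, z up, the work surface at z = 0. Lengths are in m, angles in rad, forces in N, time in s.
With the tool pointing down it reaches from about 0.3 to 0.775 m from the base axis. Payload 14.6 kg.
Tool frame: the origin (TCP) lies at the very end of the fingers, on their centre line; the grasp point (between the pads) lies 19 mm behind it; z points along the fingers, y is the line along which they close (so a half turn about z gives the same grasp; the last joint's range is limited). The gripper opens to 94 mm and grips with 3 to 60 N. Pads are 16 mm wide; open, the fingers measure 119 mm over their backs; the gripper's body (75 mm by 177 mm) begins 78 mm behind the grasp point.
Start: joints at [-1.361, 0.3, 1.521, -0, 1.321, -0.067], TCP at [0.15, -0.529, 0.205] pointing down, gripper open.
Joint ranges: [-3.03, 3.03], [-0.79, 2.21], [0.23, 2.52], [-1.04, 4.18], [0, 3.07], [-2.55, 2.55]. Speed limits (rad/s): [2.22, 2.22, 2.57, 3.14, 3.14, 3.14].

INTERFACE

Orientations are given as [roll, pitch, yaw] about the fixed x, y, z axes, in that order (R = Rz(yaw) Ry(pitch) Rx(roll)).
In Python, from station import ctrl gives the robot as it stands. The module is installed in compiled form; this text tells all that it offers.
- The arm moves only by the tool play_rows, never from a script. Its argument "commands" is a list of rows, each a list of 7 numbers: the shift along the tool's x, y, z in m, then the turn, a rotation vector about the tool's x, y, z in degrees, then the closure, from -1 (fully open) to 1 (shut). A call has 1 to 20 rows; each row shifts and turns the commanded pose from where the row before left it, along the tool's axes as they then stand; what a row does not reach is not made up. A row lasts 1/12 s, in which the tool goes at most 41.7 mm and 7.16 degrees, less where a joint would pass 70% of its speed; a pose out of reach is approached as far as the arm can. A call is refused whole if a number of a shift passes 0.0417 or a number of a turn 7.16, either way. A call with a gripper value outside its range is refused whole. The fingers move at their own pace and stop on an object; "force" is the grip in N (left out, the last holds). Time passes only in rows, so rows that do not move let the fingers close. It gives the time, the measured TCP pose, the force, the opening and the grip force at its end, in the units of the state.
- ctrl.get_obs(): the state, without advancing time (a new reading comes with each control period).
- ctrl.camera(name): name is "side" or "top" or "wrist"; returns the picture (400x640x3 uint8, blue, green, red); there is no depth.
- ctrl.camera_model(name): a dict with "fx", "fy", "cx", "cy" (pixels), "distortion" ([k1, k2, p1, p2, k3] as OpenCV has them; the pictures are not rectified), "rvec" (rotation vector, rad) and "tvec" (3), from world to camera coordinates, as OpenCV has them. Camera axes: x right, y down, z forward; pixel columns grow to the right and rows downward; lengths in m; the calibration is good to about 2 mm. A picture is of the moment at which its call begins: read the wrist's pose just before it. camera_model takes no time and is no camera call; for the wrist camera it gives the pose at the moment of the call.
- ctrl.hand_in(): hands the job in; it is judged then, once.
The state is a dict: "time_s": time; "qpos": joint angles; "joint_vel": joint speeds; "tau": joint torques, N m; "ee_pos": TCP position; "eef_rot": TCP orientation; "force": force on the tool from outside, world axes, zero at the start; "moment": the same for the moment, N m; "grip_width": finger opening in m; "grip_force": force on a finger pad.
Only numpy, scipy, OpenCV 4.12 (cv2) and the standard library are available. Lean on these libraries where they do the work, as an engineer would, in place of code of your own. Each camera call takes 0.05 s, during which the arm holds its last target. There are 200 camera calls.

## Working session

There is one attempt and no reset: what is moved stays moved. The work goes in short steps, Python scripts to look and compute and a tool call to move; the robot and the scene stay as the last step left them, time stands still between calls to the robot, and variables do not carry over. Pictures are saved under pics/ and viewed, at most 10 in all, crops included, and the job is handed in when it is done.

Besides the shell and the picture viewer there is one more tool, called after "Emit:" by a JSON object that holds its "op" and its "data", one argument or row to a line. play_rows: Moves the arm, as the interface text tells. Its arguments: {"type":"object","properties":{"commands":{"type":"array","items":{"type":"array","items":{"type":"number"}}},"force":{"type":"number"}},"required":["commands"]}

```bash
mkdir -p pics
cat > h.py <<'E'
import numpy as np, cv2
from station import ctrl
def cam(n):
    m=ctrl.camera_model(n); im=ctrl.camera(n)
    return im,m
def KD(m):
    return np.array([[m["fx"],0,m["cx"]],[0,m["fy"],m["cy"]],[0,0,1.]]),np.array(m["distortion"],float)
def ray(m,uv):
    K,D=KD(m); R=cv2.Rodrigues(np.array(m["rvec"],float))[0]; t=np.array(m["tvec"],float).ravel()
    p=cv2.undistortPoints(np.array(uv,float).reshape(-1,1,2),K,D).reshape(-1,2)
    d=np.c_[p,np.ones(len(p))]@R
    return -R.T@t,d
def onz(m,uv,z):
    o,d=ray(m,uv); return o+d*((z-o[2])/d[:,2])[:,None]
def proj(m,P):
    K,D=KD(m); return cv2.projectPoints(np.array(P,float).reshape(-1,1,3),np.array(m["rvec"],float),np.array(m["tvec"],float),K,D)[0].reshape(-1,2)
E
python3 - <<'E'
from h import *
for n in("top","side"):
    im,m=cam(n); cv2.imwrite(f"pics/{n}0.png",im); o,_=ray(m,[[320,200]]); print(n,o,m["fx"])
E
```

```text
top [ 0.10873569 -0.01729237  1.66826306] 485.47667477389285
side [ 0.53066213 -1.05156741  1.06549828] 413.33965554327466
```

View pics/top0.png

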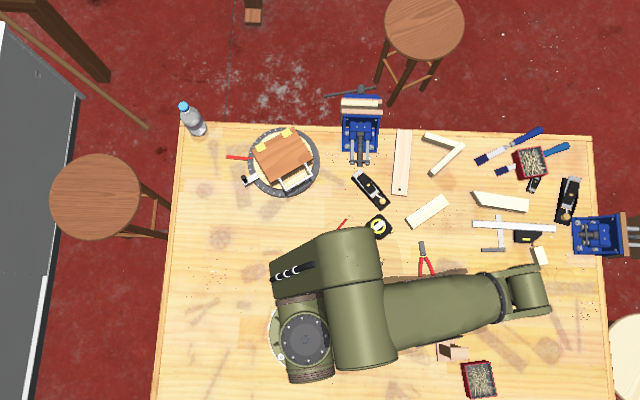

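View pics/side0.png

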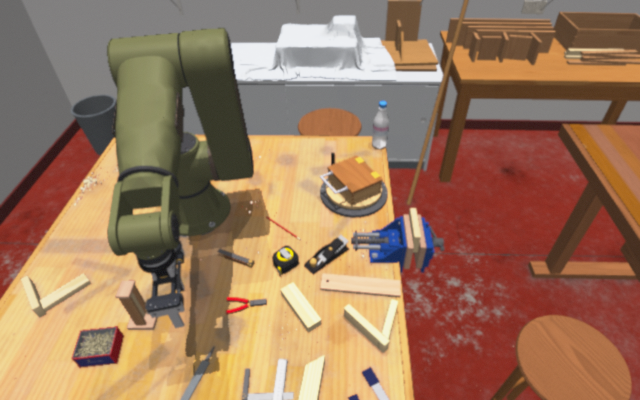

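The top view shows the turntable centred near (283,162), the red tab at (237,157), the peg near (244,181), and the bar at about (298,183). The side view shows the same items near (353,190). Next I'll measure them.

Run:
```python
from h import *
im,m=cam("top"); hsv=cv2.cvtColor(im,cv2.COLOR_BGR2HSV)
x0,y0,x1,y1=215,115,335,210
c=im[y0:y1,x0:x1]; cv2.imwrite("pics/topc.png",cv2.resize(c,None,fx=6,fy=6,interpolation=cv2.INTER_CUBIC))
h=hsv[y0:y1,x0:x1].astype(int)
red=((h[...,0]<6)|(h[...,0]>174))&(h[...,1]>190)&(h[...,2]>130); red[:,45:]=0
ys,xs=np.nonzero(red); print("red",len(xs),xs.min()+x0,xs.max()+x0,ys.min()+y0,ys.max()+y0)
p=onz(m,np.c_[xs+x0,ys+y0],.008); print(p[p[:,1].argmax()],p[p[:,1].argmin()],p.mean(0))
# dark ring outline
dark=((h[...,1]<70)&(h[...,2]<110)).astype(np.uint8); 
n,l,s,ce=cv2.connectedComponentsWithStats(dark); 
for i in range(1,n):
    if s[i,4]>30: print(s[i],ce[i]+[x0,y0])
i=1+s[1:,4].argmax(); ys,xs=np.nonzero(l==i)
P=onz(m,np.c_[xs+x0,ys+y0],.015)[:,:2]
hull=cv2.convexHull(P.astype(np.float32))[:,0]
(cx,cy),r=cv2.minEnclosingCircle(P.astype(np.float32)); print("enc",cx,cy,r)
from scipy.optimize import least_squares
f=least_squares(lambda q:np.hypot(P[:,0]-q[0],P[:,1]-q[1])-.117,[cx,cy],loss="soft_l1",f_scale=.003); print("ring",f.x)
# compare known
im2,m2=cam("side");c=im2[140:225,300:405]; cv2.imwrite("pics/sidec.png",cv2.resize(c,None,fx=7,fy=7,interpolation=cv2.INTER_CUBIC))
```

```text
Traceback (most recent call last):
ValueError: zero-size array to reduction operation minimum which has no identity
```

View pics/topc.png

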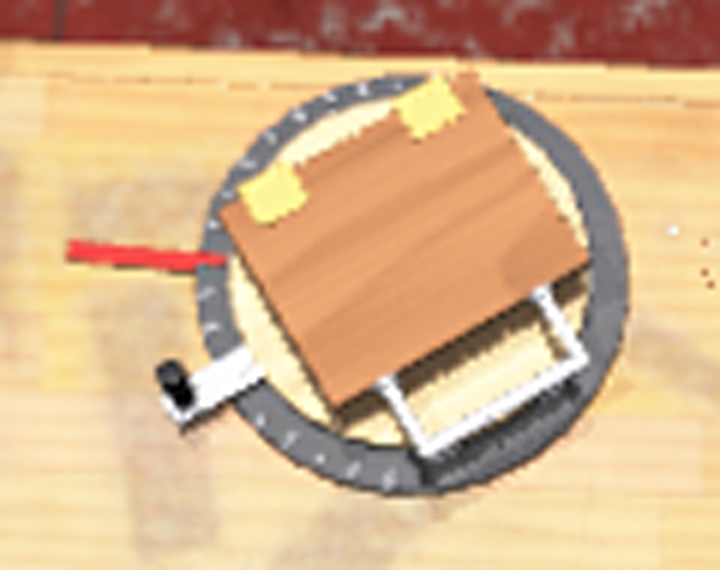

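The crop (6x, offset 215,115) shows the red tab from (66,250) to (228,260), the peg top near (168,370), the bar from (430,450) to (585,362), and the dark ring centred near (412,285).

Run:
```python
from h import *
im,m=cam("top"); hsv=cv2.cvtColor(im,cv2.COLOR_BGR2HSV)
x0,y0,x1,y1=215,122,335,210
h=hsv[y0:y1,x0:x1].astype(int)
red=((h[...,0]<8)|(h[...,0]>172))&(h[...,1]>140)&(h[...,2]>110); red[:,38:]=0; red[:25]=0
ys,xs=np.nonzero(red)
p=onz(m,np.c_[xs+x0,ys+y0],.008)[:,:2]; print("red",len(p))
dark=((h[...,1]<90)&(h[...,2]<140)).astype(np.uint8); 
n,l,s,ce=cv2.connectedComponentsWithStats(dark); i=1+s[1:,4].argmax(); print(s[i]); ys,xs=np.nonzero(l==i)
P=onz(m,np.c_[xs+x0,ys+y0],.015)[:,:2]
from scipy.optimize import least_squares
(cx,cy),r=cv2.minEnclosingCircle(P.astype(np.float32)); print("enc",cx,cy,r)
hull=cv2.convexHull(P.astype(np.float32))[:,0]
f=least_squares(lambda q:np.hypot(hull[:,0]-q[0],hull[:,1]-q[1])-q[2],[cx,cy,.128],loss="soft_l1",f_scale=.002); print("fit",f.x); C=f.x[:2]
vx,vy,ax,ay=cv2.fitLine(p.astype(np.float32),cv2.DIST_L2,0,.01,.01).ravel()
if vy<0: vx,vy=-vx,-vy
print("tab dir yaw",np.degrees(np.arctan2(-vx,vy)),"miss of centre",np.cross([vx,vy],C-[ax,ay]),"end r",np.max((p-C)@[vx,vy]))
pm=p.mean(0)-C; print("tab via centre yaw",np.degrees(np.arctan2(-pm[0],pm[1])))
pk=onz(m,[[215+168/6,115+370/6]],.095)[0]; d=pk[:2]-C; print("peg",pk,np.hypot(*d),np.degrees(np.arctan2(-d[0],d[1])))
b=onz(m,[[215+430/6,115+450/6],[215+585/6,115+362/6]],.098)
print("bar",b,np.linalg.norm(b[0]-b[1]),np.hypot(*(b.mean(0)[:2]-C)), np.degrees(np.arctan2(-(b[0]-b[1])[0],(b[0]-b[1])[1])))
im2,m2=cam("side");c=im2[140:225,300:405]; cv2.imwrite("pics/sidec.png",cv2.resize(c,None,fx=7,fy=7,interpolation=cv2.INTER_CUBIC))
o=ctrl.get_obs(); print(o["ee_pos"],o["eef_rot"])
```

```text
red 73
[ 38   8  67  68 713]
enc 0.5734250545501709 0.10264913737773895 0.1273876279592514
fit [0.57385509 0.10434042 0.12635642]
tab dir yaw -2.0004437 miss of centre 0.006305776783709645 end r 0.20398296065641555
tab via centre yaw -4.240465995328773
peg [0.49455248 0.22946305 0.095     ] 0.14813702757413155 32.36648757716941
bar [[ 0.45442313  0.08169512  0.098     ]
 [ 0.50799041 -0.00173371  0.098     ]] 0.09914546490398957 0.11280906056240297 32.70336407091486
[ 0.15027295 -0.5289472   0.2051806 ] [-3.14105038e+00 -3.13550170e-05  2.76774112e-01]<stdin>:17: DeprecationWarning: Arrays of 2-dimensional vectors are deprecated. Use arrays of 3-dimensional vectors instead. (deprecated in NumPy 2.0)
```

View pics/sidec.png

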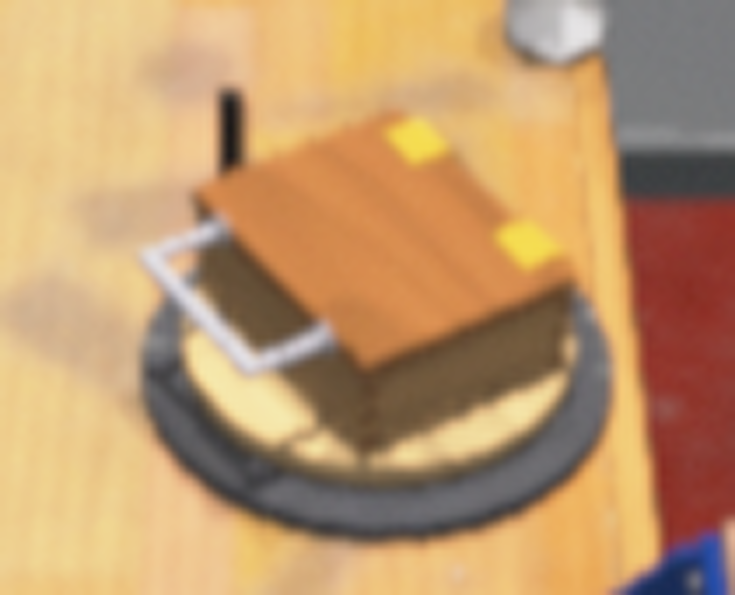

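The side crop shows the peg top near (231,95) and the bar left-front of the lid, as expected. From the top view the swivel axis is about (0.575,0.103) and the lever is about 32.5° ccw. I'm swinging over there to look with the wrist camera.

Emit:
{"op": "play_rows", "data": {
  "commands": [
    [0.01, 0, -0.004, 0, 0, -1, -1],
    [0.0365, -0.0012, -0.006, 0, 0, -3.8, -1],
    [0.0365, -0.0012, -0.006, 0, 0, -3.8, -1],
    [0.0365, -0.0012, -0.006, 0, 0, -3.8, -1],
    [0.0365, -0.0012, -0.006, 0, 0, -3.8, -1],
    [0.0365, -0.0012, -0.006, 0, 0, -3.8, -1],
    [0.0365, -0.0012, -0.006, 0, 0, -3.8, -1],
    [0.0365, -0.0012, -0.006, 0, 0, -3.8, -1],
    [0.0365, -0.0012, -0.006, 0, 0, -3.8, -1],
    [0.0365, -0.0012, -0.006, 0, 0, -3.8, -1],
    [0.0365, -0.0012, -0.006, 0, 0, -3.8, -1],
    [0.0365, -0.0012, -0.006, 0, 0, -3.8, -1],
    [0.0365, -0.0012, -0.006, 0, 0, -3.8, -1],
    [0.0365, -0.0012, -0.006, 0, 0, -3.8, -1],
    [0.0365, -0.0012, -0.006, 0, 0, -3.8, -1],
    [0.0365, -0.0012, -0.006, 0, 0, -3.8, -1],
    [0.0365, -0.0012, -0.006, 0, 0, -3.8, -1],
    [0.0365, -0.0012, 0, 0, 0, -3.8, -1],
    [0.0365, -0.0012, 0, 0, 0, -3.8, -1],
    [0.0365, -0.0012, 0, 0, 0, -3.8, -1]
  ]
}}

```text
time_s: 1.92
ee_pos: [0.5511, -0.0059, 0.3057]
eef_rot: [3.141, -0.0, 1.559]
force: [0.2, 0.1, 0.1]
grip_width: 0.0941
grip_force: 0.0
```

Emit:
{"op": "play_rows", "data": {
  "commands": [
    [0.0365, -0.0012, 0, 0, 0, -3.8, -1],
    [0.0365, -0.0012, 0, 0, 0, -3.8, -1],
    [0.02, -0.0006, 0, 0, 0, -2, -1],
    [0.01, 0, 0, 0, 0, 0, -1],
    [0, 0, 0, 0, 0, 0, -1],
    [0, 0, 0, 0, 0, 0, -1],
    [0, 0, 0, 0, 0, 0, -1]
  ]
}}

```text
time_s: 2.5
ee_pos: [0.5432, 0.0931, 0.3055]
eef_rot: [3.142, 0.0, 1.72]
force: [-0.0, -0.2, -0.2]
grip_width: 0.0942
grip_force: 0.0
```

Run:
```python
from h import *
im,m=cam("wrist"); cv2.imwrite("pics/w1.png",im); o=ctrl.get_obs(); print(o["time_s"],o["ee_pos"],o["eef_rot"]); print(ray(m,[[320,200]]))
print(proj(m,[[.575,.1025,.015],[.588,.3075,.008],[.4946,.2295,.095]]))
```

```text
2.55 [0.54315836 0.09292986 0.30544583] [-3.14149167e+00  1.62066054e-04  1.71978671e+00]
(array([0.53269348, 0.16081253, 0.4861721 ]), array([[ 0.04445512, -0.23563575, -0.97085915]]))
[[338.44999294 167.6481904 ]
 [369.64799099  31.07511785]
 [294.8499655   64.34753786]]
```

View pics/w1.png

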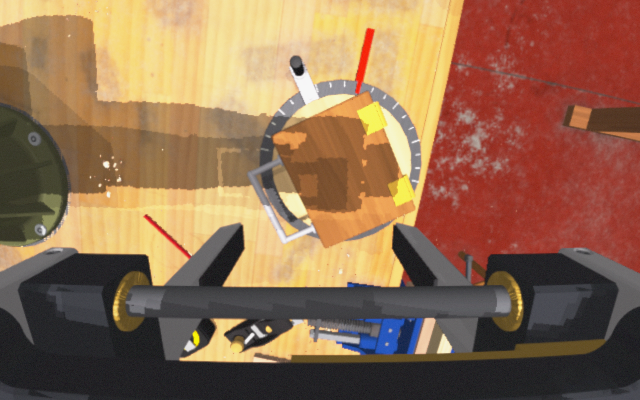

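The wrist view shows the whole turntable: tab from (370,30) to (358,92), peg top near (296,62), bar from (251,175) to (285,240), ring centre near (340,162).

```bash
cat > meas.py <<'E'
from h import *
from scipy.optimize import least_squares
def tab(im,m,roi):
    x0,y0,x1,y1=roi; h=cv2.cvtColor(im,cv2.COLOR_BGR2HSV)[y0:y1,x0:x1].astype(int)
    red=((h[...,0]<5)|(h[...,0]>175))&(h[...,1]>200)&(h[...,2]>150)
    n,l,s,_=cv2.connectedComponentsWithStats(red.astype(np.uint8)); i=1+s[1:,4].argmax(); ys,xs=np.nonzero(l==i)
    p=onz(m,np.c_[xs+x0,ys+y0],.008)[:,:2]
    vx,vy,ax,ay=cv2.fitLine(p.astype(np.float32),cv2.DIST_L2,0,.001,.001).ravel()
    v=np.array([vx,vy])*np.sign(vy); return p,v,np.array([ax,ay])
def ang(d): return np.degrees(np.arctan2(-d[0],d[1]))
def ring(im,m,C):
    # outer edge along radial scans: gradient of brightness, dark inside, 128 mm
    g=cv2.GaussianBlur(cv2.cvtColor(im,cv2.COLOR_BGR2GRAY),(0,0),.8).astype(np.float32); pts=[]
    rs=np.arange(.118,.140,.0005)
    for a in np.radians(np.arange(0,360,3)):
        P=np.c_[C[0]+rs*np.cos(a),C[1]+rs*np.sin(a),np.full(len(rs),.015)]; q=proj(m,P).astype(np.float32)
        v=cv2.remap(g,q[:,0].reshape(1,-1),q[:,1].reshape(1,-1),cv2.INTER_LINEAR).ravel(); d=np.gradient(v)
        k=d.argmax()
        if d[k]>3 and 2<k<len(rs)-3: pts.append(P[k,:2])
    pts=np.array(pts); f=least_squares(lambda q:np.hypot(*(pts-q[:2]).T)-.128,C,loss="soft_l1",f_scale=.001)
    res=np.hypot(*(pts-f.x).T)-.128
    return f.x,len(pts),np.median(res),np.median(abs(res))
E
python3 - <<'E'
from meas import *
im,m=cam("wrist")
C=np.array([.575,.1025])
for _ in range(3): C,n,mr,ma=ring(im,m,C)
print("C",C,n,mr,ma)
p,v,a=tab(im,m,(340,15,385,100)); d=a-C
print("tab line yaw",ang(v),"via C",ang(d),"offset",v[0]*d[1]-v[1]*d[0],"end",((p-C)@v).max(),len(p))
x0,y0=280,45
h=cv2.cvtColor(im,cv2.COLOR_BGR2HSV)[y0:105,x0:320]; c=im[y0:105,x0:320]; big=cv2.resize(c,None,fx=10,fy=10,interpolation=cv2.INTER_CUBIC)
b2=im[150:250,240:320]; b2=cv2.resize(b2,(480,600),interpolation=cv2.INTER_CUBIC)
cv2.imwrite("pics/peg.png",np.hstack([cv2.resize(big,(400,600)),b2[:, :400]]))
E
```

```text
C [0.57725989 0.10724827] 99 -0.0009371586203580362 0.0009880054131753968
tab line yaw -3.2119415 via C -3.11081680598459 offset 0.00028686698093562286 end 0.20392497003798457 378
```

View pics/peg.png

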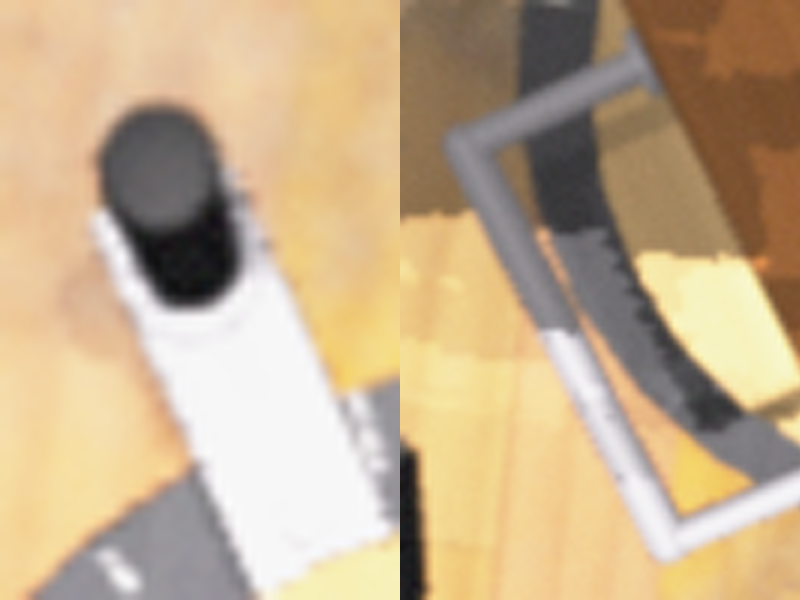

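The crop shows the peg top centred at crop (158,165), i.e. image (295.3,61.0), and the bar ends at image (250.9,174.9) and (284.3,239.6).

Run:
```python
from meas import *
m=ctrl.camera_model("wrist"); C=np.array([.5773,.1072])
pk=onz(m,[[295.35,61.05]],.095)[0]; d=pk[:2]-C; print("peg",pk,np.hypot(*d),ang(d))
b=onz(m,[[250.9,174.9],[284.3,239.6]],.098); d=b[0]-b[1]; print(b,np.linalg.norm(d),ang(d),np.hypot(*(b.mean(0)[:2]-C)),ang(C-b.mean(0)[:2])+90)
mt=ctrl.camera_model("top"); print("axis by top vs",proj(mt,[[*C,.015],[*pk]]))
# goal peg positions
for a in (ang(pk[:2]-C),-3.15): 
    t=np.radians(a); print(a,C+.15*np.array([-np.sin(t),np.cos(t)]))
o=ctrl.get_obs(); print(o["ee_pos"],np.degrees(o["eef_rot"]))
```

```text
peg [0.49473103 0.23326834 0.095     ] 0.15070123035480584 33.222955522358845
[[0.45632935 0.08638889 0.098     ]
 [0.51049692 0.00389166 0.098     ]] 0.09869102008351498 33.2888511000207 0.11254400793080976 33.46491744431721
axis by top vs [[282.4566634  160.86671477]
 [241.86028834 176.56833034]]
33.222955522358845 [0.49511524 0.23268173]
-3.15 [0.58554253 0.25697336]
[0.54318759 0.09298892 0.30548638] [1.79996623e+02 5.59880986e-03 9.85407819e+01]
```

Emit:
{"op": "play_rows", "data": {
  "commands": [
    [0.0291, -0.0054, 0, 0, 0, 0, -1],
    [0.0291, -0.0054, 0, 0, 0, 0, -1],
    [0.0291, -0.0054, 0, 0, 0, 0, -1],
    [0.0291, -0.0054, 0, 0, 0, 0, -1],
    [0.0291, -0.0054, 0, 0, 0, 0, -1],
    [0, 0, 0.02, 0, 0, -4.93, -1],
    [0, 0, 0.02, 0, 0, -4.93, -1],
    [0, 0, 0.02, 0, 0, -4.93, -1],
    [0, 0, 0.02, 0, 0, -4.93, -1],
    [0, 0, 0.02, 0, 0, -4.93, -1],
    [0, 0, 0.02, 0, 0, 0, -1],
    [0, 0, 0.01, 0, 0, 0, -1],
    [0, 0, 0, 0, 0, 0, -1],
    [0, 0, 0, 0, 0, 0, -1],
    [0, 0, 0, 0, 0, 0, -1]
  ]
}}

```text
time_s: 3.85
ee_pos: [0.495, 0.2339, 0.1768]
eef_rot: [3.14, 0.0, 2.151]
force: [0.5, 0.1, -0.1]
grip_width: 0.0942
grip_force: 0.0
```

Run:
```python
from meas import *
o=ctrl.get_obs(); m=ctrl.camera_model("wrist"); print(o["ee_pos"],np.degrees(o["eef_rot"]),o["time_s"]); print(proj(m,[[.4950,.2328,.095],o["ee_pos"]]))
im=ctrl.camera("wrist"); cv2.imwrite("pics/w2.png",im)
```

```text
[0.4950133  0.23390294 0.17676646] [1.79899154e+02 2.16716670e-02 1.23259692e+02] 3.85
[[316.55210286 204.91613072]
 [317.38457677 236.42896297]]
```

View pics/w2.png

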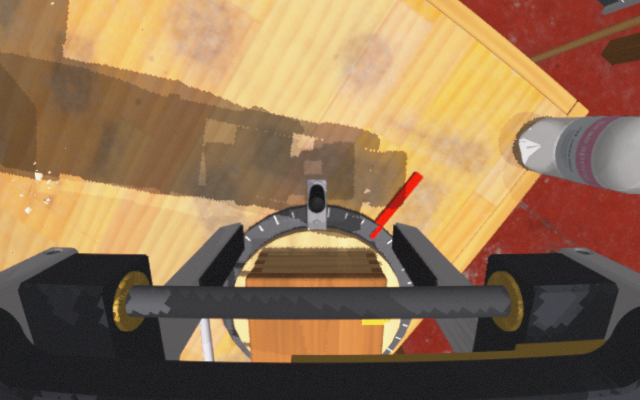

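The peg sits at about (317,206), matching the prediction (316.6,204.9), so the fingers straddle it. I'll go down and grip.

Emit:
{"op": "play_rows", "data": {
  "commands": [
    [0, 0, 0.03, 0, 0, 0, -1],
    [0, 0, 0.03, 0, 0, 0, -1],
    [0, 0, 0.03, 0, 0, 0, -1],
    [0, 0, 0.025, 0, 0, 0, -1],
    [0, 0, 0.0138, 0, 0, 0, -1],
    [0, 0, 0, 0, 0, 0, -1],
    [0, 0, 0, 0, 0, 0, 1],
    [0, 0, 0, 0, 0, 0, 1],
    [0, 0, 0, 0, 0, 0, 1],
    [0, 0, 0, 0, 0, 0, 1],
    [0, 0, 0, 0, 0, 0, 1],
    [0, 0, 0, 0, 0, 0, 1],
    [0, 0, 0, 0, 0, 0, 1],
    [0, 0, 0, 0, 0, 0, 1]
  ],
  "force": 12
}}

```text
time_s: 5.07
ee_pos: [0.4944, 0.234, 0.0468]
eef_rot: [3.141, 0.0, 2.152]
force: [-0.1, -1.4, 0.1]
grip_width: 0.0444
grip_force: 0.0
```

Emit:
{"op": "play_rows", "data": {
  "commands": [
    [0, 0, 0, 0, 0, 0, 1],
    [0, 0, 0, 0, 0, 0, 1],
    [0, 0, 0, 0, 0, 0, 1],
    [0, 0, 0, 0, 0, 0, 1],
    [0, 0, 0, 0, 0, 0, 1],
    [0, 0, 0, 0, 0, 0, 1],
    [0, 0, 0, 0, 0, 0, 1],
    [0, 0, 0, 0, 0, 0, 1]
  ]
}}

```text
time_s: 5.73
ee_pos: [0.4943, 0.2339, 0.0466]
eef_rot: [-3.141, -0.0, 2.152]
force: [-0.1, -1.1, -1.0]
grip_width: 0.0163
grip_force: 12.0
```

Run:
```python
from meas import *
o=ctrl.get_obs(); e=o["ee_pos"]; C=np.array([.5773,.1072]); print(e,np.degrees(o["eef_rot"]),o["force"],o["grip_width"],ang(e[:2]-C),np.hypot(*(e[:2]-C)))
```

```text
[0.49433259 0.23394096 0.04660937] [-1.79992700e+02 -1.60716436e-03  1.23307126e+02] [-0.11478936 -1.14798956 -0.99274633] 0.016305744613868127 33.209635546599756 0.15148221650040328
```

Emit:
{"op": "play_rows", "data": {
  "commands": [
    [-0.0001, 0.0053, 0, 0, 0, 2, 1],
    [-0.0001, 0.0053, 0, 0, 0, 2, 1],
    [-0.0001, 0.0053, 0, 0, 0, 2, 1],
    [-0.0001, 0.0053, 0, 0, 0, 2, 1],
    [-0.0001, 0.0053, 0, 0, 0, 2, 1],
    [-0.0001, 0.0053, 0, 0, 0, 2, 1],
    [-0.0001, 0.0053, 0, 0, 0, 2, 1],
    [-0.0001, 0.0053, 0, 0, 0, 2, 1],
    [-0.0001, 0.0053, 0, 0, 0, 2, 1],
    [-0.0001, 0.0053, 0, 0, 0, 2, 1],
    [-0.0001, 0.0053, 0, 0, 0, 2, 1],
    [-0.0001, 0.0053, 0, 0, 0, 2, 1],
    [-0.0001, 0.0053, 0, 0, 0, 2, 1],
    [-0.0001, 0.0053, 0, 0, 0, 2, 1],
    [-0.0001, 0.0053, 0, 0, 0, 2, 1],
    [-0.0001, 0.0053, 0, 0, 0, 2, 1],
    [-0.0001, 0.0053, 0, 0, 0, 2, 1],
    [0, 0.0053, 0, 0, 0, 2, 1],
    [0, 0, 0, 0, 0, 0, 1],
    [0, 0, 0, 0, 0, 0, 1]
  ]
}}

```text
time_s: 7.4
ee_pos: [0.5852, 0.2581, 0.0466]
eef_rot: [3.141, 0.001, 1.524]
force: [0.3, -5.0, 1.1]
grip_width: 0.0157
grip_force: 12.0
```

Run:
```python
from meas import *
o=ctrl.get_obs(); e=o["ee_pos"]; C=np.array([.5773,.1072]); print(e,np.degrees(o["eef_rot"]),o["force"],o["grip_width"],ang(e[:2]-C),np.hypot(*(e[:2]-C)))
```

```text
[0.58517608 0.25812619 0.04661317] [1.79981857e+02 3.63199895e-02 8.73452837e+01] [ 0.31648279 -5.03401449  1.07574271] 0.015717383211127322 -2.987269394541199 0.15113155305636827
```

Emit:
{"op": "play_rows", "data": {
  "commands": [
    [0, 0, 0, 0, 0, 0, -1],
    [0, 0, 0, 0, 0, 0, -1],
    [0, 0, 0, 0, 0, 0, -1],
    [0, 0, 0, 0, 0, 0, -1],
    [0, 0, 0, 0, 0, 0, -1],
    [0, 0, 0, 0, 0, 0, -1],
    [0, 0, -0.02, 0, 0, 0, -1],
    [0, 0, -0.03, 0, 0, 0, -1],
    [0, 0, -0.04, 0, 0, 0, -1],
    [0, 0, -0.04, 0, 0, 0, -1],
    [0, 0, -0.04, 0, 0, 0, -1],
    [-0.03, -0.02, -0.04, 0, 0, 0, -1],
    [-0.03, -0.02, -0.03, 0, 0, 0, -1],
    [-0.03, -0.02, -0.01, 0, 0, 0, -1],
    [-0.03, -0.02, 0, 0, 0, 0, -1],
    [-0.03, -0.0328, 0, 0, 0, 0, -1],
    [0, 0, 0, 0, 0, 0, -1],
    [0, 0, 0, 0, 0, 0, -1],
    [0, 0, 0, 0, 0, 0, -1]
  ]
}}

```text
time_s: 8.98
ee_pos: [0.4751, 0.126, 0.2848]
eef_rot: [3.14, -0.0, 1.524]
force: [-0.1, -0.1, 0.2]
grip_width: 0.0934
grip_force: 0.0
```

Run:
```python
from meas import *
o=ctrl.get_obs(); m=ctrl.camera_model("wrist"); print(o["ee_pos"],np.degrees(o["eef_rot"]),o["time_s"])
im=ctrl.camera("wrist")
C=np.array([.5773,.1072])
u=proj(m,[[*C,.015],[.5885,.312,.008],[.4655,.1134,.098]]); print(u)
for _ in range(3): C,n,mr,ma=ring(im,m,C)
print("C",C,n,mr,ma)
x,y=u[1].astype(int)
try:
    p,v,a=tab(im,m,(x-25,max(y-15,0),x+25,y+70)); d=a-C; print("tab line yaw",ang(v),"via C",ang(d),"end",((p-C)@v).max(),len(p))
except Exception as e: print(e)
s=3
q=im[max(y-15,0):max(y-15,0)+110,x-50:x+60]; q=cv2.resize(q,None,fx=5,fy=5,interpolation=cv2.INTER_CUBIC); print(q.shape,x-50,max(y-15,0))
cv2.imwrite("pics/w3c.png",q); cv2.imwrite("pics/w3.png",im)
```

```text
[0.47506884 0.1259957  0.28478773] [ 1.79928406e+02 -2.40241456e-02  8.73006814e+01] 8.9833
[[385.02698602 181.87803837]
 [391.60339063  37.93492972]
 [310.25277624 193.03662309]]
C [0.57678713 0.10782016] 99 -0.00040366763193108723 0.000592287538347197
tab line yaw -3.2814455 via C -3.1939801385071425 end 0.20319320689804796 195
(550, 550, 3) 341 22
```

View pics/w3c.png

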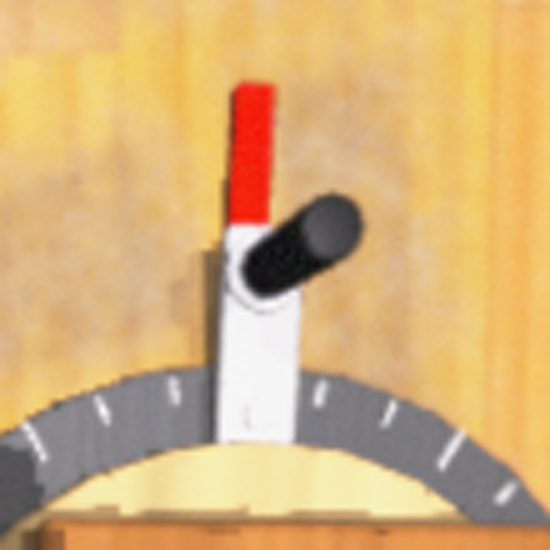

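The lever (white, crop x 218–298) lies visually on the red tab (crop x 230–275). Measuring its angle, and the bar, numerically from the same picture.

Run:
```python
from meas import *
m=ctrl.camera_model("wrist"); im=cv2.imread("pics/w3.png"); C=np.array([.5770,.1075])
h=cv2.cvtColor(im,cv2.COLOR_BGR2HSV)
L=[];R=[]
for y in range(84,107):
    xs=np.nonzero((h[y,378:408,1]<40)&(h[y,378:408,2]>190))[0]+378
    if len(xs)>8: L.append([xs.min()-.5,y]);R.append([xs.max()+.5,y])
pl=onz(m,L,.029)[:,:2];pr=onz(m,R,.029)[:,:2]
c=(pl+pr)/2; v=cv2.fitLine(c.astype(np.float32),1,0,.001,.001).ravel(); print("lever width",np.hypot(*(pl-pr).T).mean(),"line",ang(v[:2]*np.sign(v[1])),"via C",ang(c.mean(0)-C),len(L))
pk=onz(m,[[341+332/5-.4,22+224/5-.4]],.095)[0]; print("peg",pk,ang(pk[:2]-C),np.hypot(*(pk[:2]-C)))
u=proj(m,[[.4655,.1134,.098]])[0]; x,y=int(u[0]),int(u[1])
cv2.imwrite("pics/barc.png",cv2.resize(im[y-55:y+55,x-40:x+80],None,fx=5,fy=5,interpolation=cv2.INTER_CUBIC)); print(x-40,y-55)
```

```text
lever width 0.02305643135244243 line -2.5927985 via C -3.665264233755579 23
peg [0.58523381 0.25824371 0.095     ] -3.126460956180139 0.1509684129351803
270 138
```

View pics/barc.png

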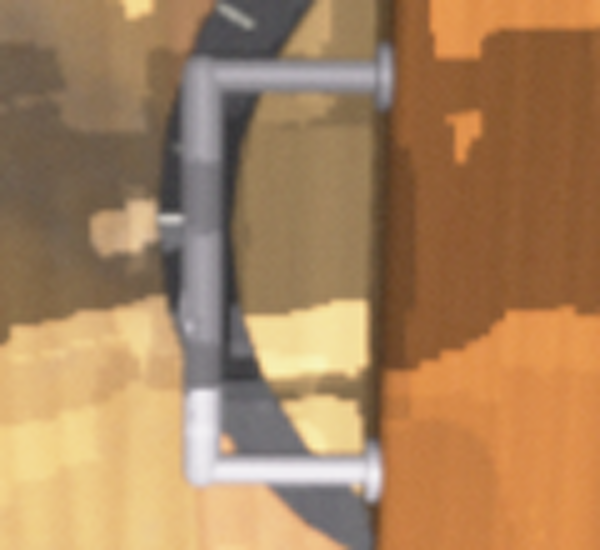

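The bar runs nearly straight in the crop, from leg corner (203,75) to (200,468), i.e. image (310.2,152.6) to (309.6,231.2).

Run:
```python
from meas import *
m=ctrl.camera_model("wrist"); C=np.array([.5770,.1075])
b=onz(m,[[310.2,152.6],[309.6,231.2]],.098); d=b[0]-b[1]; print(b,np.linalg.norm(d),ang(d),b.mean(0),np.hypot(*(b.mean(0)[:2]-C)))
o=ctrl.get_obs();e=o["ee_pos"];yaw=o["eef_rot"][2]; t=np.radians(-3.1); B=C-.112*np.array([np.cos(t),np.sin(t)]); print("model bar",B)
for T in(B,b.mean(0)[:2]):
    D=T-e[:2]; print("tool shift",D@[np.cos(yaw),np.sin(yaw)],D@[np.sin(yaw),-np.cos(yaw)])
print("turn +z",np.degrees(yaw)-(90-3.1), e)
```

```text
[[0.46811428 0.16374506 0.098     ]
 [0.46216769 0.06351644 0.098     ]] 0.1004048691015113 -3.3953919239956964 [0.46514099 0.11363075 0.098     ] 0.11202689211312357
model bar [0.46516389 0.11355683]
tool shift -0.013182697239717227 -0.009503962968860236
tool shift -0.013109922967080152 -0.009530284709599471
turn +z 0.4311417475496313 [0.47527138 0.12628269 0.2844513 ]
```

Emit:
{"op": "play_rows", "data": {
  "commands": [
    [-0.0066, -0.0048, 0, 0, 0, 0.43, 0.15],
    [-0.0065, -0.0047, 0, 0, 0, 0, 0.15],
    [0, 0, 0.01, 0, 0, 0, 0.15],
    [0, 0, 0.01, 0, 0, 0, 0.15],
    [0, 0, 0.015, 0, 0, 0, 0.15],
    [0, 0, 0.015, 0, 0, 0, 0.15],
    [0, 0, 0.015, 0, 0, 0, 0.15],
    [0, 0, 0.015, 0, 0, 0, 0.15],
    [0, 0, 0.01, 0, 0, 0, 0.15],
    [0, 0, 0.01, 0, 0, 0, 0.15],
    [0, 0, 0, 0, 0, 0, 0.15],
    [0, 0, 0, 0, 0, 0, 0.15],
    [0, 0, 0, 0, 0, 0, 0.15],
    [0, 0, 0, 0, 0, 0, 0.15],
    [0, 0, 0, 0, 0, 0, 0.15]
  ]
}}

```text
time_s: 10.28
ee_pos: [0.4647, 0.1132, 0.1848]
eef_rot: [3.141, -0.0, 1.516]
force: [0.5, -0.5, 0.3]
grip_width: 0.04
grip_force: 0.0
```

Emit:
{"op": "play_rows", "data": {
  "commands": [
    [0, 0, 0.025, 0, 0, 0, 0.15],
    [0, 0, 0.025, 0, 0, 0, 0.15],
    [0, 0, 0.025, 0, 0, 0, 0.15],
    [0, 0, 0.02, 0, 0, 0, 0.15],
    [0, 0, 0.0108, 0, 0, 0, 0.15],
    [0, 0, 0, 0, 0, 0, 0.15],
    [0, 0, 0, 0, 0, 0, 1],
    [0, 0, 0, 0, 0, 0, 1],
    [0, 0, 0, 0, 0, 0, 1],
    [0, 0, 0, 0, 0, 0, 1],
    [0, 0, 0, 0, 0, 0, 1],
    [0, 0, 0, 0, 0, 0, 1],
    [0, 0, 0, 0, 0, 0, 1],
    [0, 0, 0, 0, 0, 0, 1],
    [0, 0, 0, 0, 0, 0, 1],
    [0, 0, 0, 0, 0, 0, 1],
    [0, 0, 0, 0, 0, 0, 1]
  ],
  "force": 12
}}

```text
time_s: 11.7
ee_pos: [0.4649, 0.1132, 0.079]
eef_rot: [3.14, -0.0, 1.516]
force: [0.3, -0.0, 6.1]
grip_width: 0.0094
grip_force: 12.0
```

Run:
```python
from meas import *
o=ctrl.get_obs(); print(o["ee_pos"],np.degrees(o["eef_rot"]),o["force"],o["moment"],o["grip_width"],o["grip_force"])
```

```text
[0.46493198 0.1132031  0.07901774] [ 1.79922993e+02 -1.45839344e-02  8.68773173e+01] [ 0.34361296 -0.02591777  6.06653493] [-0.13280591 -0.29767273  0.00215109] 0.00942570243470193 12.000459283590317
```

Emit:
{"op": "play_rows", "data": {
  "commands": [
    [0, 0.0004, -0.0118, 0, 0, 0, 1],
    [0, 0.0012, -0.0117, 0, 0, 0, 1],
    [0, 0.0019, -0.0116, 0, 0, 0, 1],
    [0, 0.0027, -0.0115, 0, 0, 0, 1],
    [0, 0.0034, -0.0113, 0, 0, 0, 1],
    [0, 0.0041, -0.011, 0, 0, 0, 1],
    [0, 0.0049, -0.0107, 0, 0, 0, 1],
    [0, 0.0056, -0.0104, 0, 0, 0, 1],
    [0, 0.0062, -0.01, 0, 0, 0, 1],
    [0, 0.0069, -0.0096, 0, 0, 0, 1],
    [0, 0.0075, -0.0091, 0, 0, 0, 1],
    [0, 0.008, -0.0086, 0, 0, 0, 1],
    [0, 0, 0, 0, 0, 0, 1],
    [0, 0, 0, 0, 0, 0, 1]
  ]
}}

```text
time_s: 12.87
ee_pos: [0.5178, 0.1101, 0.2047]
eef_rot: [3.141, 0.0, 1.516]
force: [8.7, 0.9, -11.4]
grip_width: 0.0095
grip_force: 12.0
```

Run:
```python
from meas import *
o=ctrl.get_obs(); print(o["ee_pos"],np.degrees(o["eef_rot"]),o["force"],o["moment"],o["grip_width"],o["grip_force"])
```

```text
[0.51781022 0.11008346 0.20471399] [1.79992888e+02 1.37279374e-02 8.68613484e+01] [  8.70359029   0.88786519 -11.44629551] [-0.05329624 -1.82763156 -0.01695518] 0.009492999434889779 11.99929654598236
```

Emit:
{"op": "play_rows", "data": {
  "commands": [
    [0, 0.0008, 0.0008, 0, 0, 0, 1],
    [0, 0, 0, 0, 0, 0, 1],
    [0, 0, 0, 0, 0, 0, 1]
  ]
}}

```text
time_s: 13.12
ee_pos: [0.5178, 0.1101, 0.2046]
eef_rot: [-3.141, 0.0, 1.516]
force: [2.2, -1.2, -4.8]
grip_width: 0.0093
grip_force: 12.0
```

Run:
```python
from meas import *
o=ctrl.get_obs(); print(o["ee_pos"],o["force"],o["moment"])
```

```text
[0.5178337  0.11010335 0.20458323] [ 2.24959301 -1.16574084 -4.82441873] [-0.30110361 -0.54753566  0.01536215]
```

Emit:
{"op": "play_rows", "data": {
  "commands": [
    [0, 0.0088, -0.0078, 0, 0, 0, 1],
    [0, 0.0091, -0.0075, 0, 0, 0, 1],
    [0, 0.0096, -0.0069, 0, 0, 0, 1],
    [0, 0.01, -0.0062, 0, 0, 0, 1],
    [0, 0.0104, -0.0055, 0, 0, 0, 1],
    [0, 0.0107, -0.0049, 0, 0, 0, 1],
    [0, 0.011, -0.0041, 0, 0, 0, 1],
    [0, 0.0113, -0.0034, 0, 0, 0, 1],
    [0, 0, 0, 0, 0, 0, 1],
    [0, 0, 0, 0, 0, 0, 1],
    [0, 0, 0, 0, 0, 0, 1]
  ]
}}

```text
time_s: 14.03
ee_pos: [0.5985, 0.1058, 0.2518]
eef_rot: [3.141, -0.0, 1.516]
force: [-1.0, -1.7, 4.3]
grip_width: 0.0092
grip_force: 12.0
```

Run:
```python
from meas import *
o=ctrl.get_obs(); e=o["ee_pos"]; print(e,np.degrees(o["eef_rot"]),o["force"],o["moment"])
t=np.radians(-3.13); X=np.array([np.cos(t),np.sin(t)]); C=np.array([.577,.1075]); H=C+.068*X
print("to hinge along X",(H-e[:2])@X,"lateral",(H-e[:2])@[-X[1],X[0]],"angle by z",np.degrees(np.arcsin((e[2]+.019-.098)/.18)))
```

```text
[0.59846829 0.10582817 0.25177269] [ 1.79963140e+02 -1.76795189e-03  8.68795688e+01] [-1.03916088 -1.69467484  4.26875144] [-0.30976153  0.26484353  0.0046172 ]
to hinge along X 0.04647244754271207 lateral 0.000497131508219588 angle by z 73.70877776945477
```

Run:
```python
from meas import *
t=np.radians(-3.13); X=np.array([np.cos(t),np.sin(t)]); C=np.array([.577,.1075])
E=np.array([[.46493,.11320,.07902],[.51783,.11010,.20458],[.59847,.10583,.25177]])
s=(E[:,:2]-C)@X; z=E[:,2]
print(s)
for idx in([0,1],[0,2],[1,2],[0,1,2]):
    f=least_squares(lambda q:np.hypot(s[idx]-q[0],z[idx]-q[1])-.18,[.068,.079]); print(idx,f.x,f.fun, 90-np.degrees(np.arcsin((f.x[0]-s[2])/.18)))
```

```text
[-0.11221405 -0.0592237   0.02152916]
[0, 1] [0.06777485 0.07702072] [5.79955528e-12 2.07715428e-10] 75.11258466982467
[0, 2] [0.06778191 0.07781402] [2.64926969e-13 4.12735679e-11] 75.11025820822266
[1, 2] [0.06885174 0.078102  ] [1.00008613e-11 7.44579398e-12] 74.75760110586069
[0, 1, 2] [0.06794143 0.07762393] [ 0.00016089 -0.00030912  0.00022473] 75.05771090279863
```

Emit:
{"op": "play_rows", "data": {
  "commands": [
    [0, 0.0115, -0.003, 0, 0, 0, 1],
    [0, 0.0115, -0.0019, 0, 0, 0, 1],
    [0, 0.0117, -0.0012, 0, 0, 0, 1],
    [0, 0.006, -0.0003, 0, 0, 0, 1],
    [0, 0.003, -0.0001, 0, 0, 0, 1],
    [0, 0, 0, 0, 0, 0, 1],
    [0, 0, 0, 0, 0, 0, 1],
    [0, 0, 0, 0, 0, 0, 1],
    [0, 0, 0, 0, 0, 0, 1]
  ]
}}

```text
time_s: 14.78
ee_pos: [0.642, 0.1035, 0.2578]
eef_rot: [-3.141, 0.0, 1.516]
force: [0.4, -1.8, 1.7]
grip_width: 0.0094
grip_force: 12.0
```

Run:
```python
from meas import *
o=ctrl.get_obs(); e=o["ee_pos"]; print(e,np.degrees(o["eef_rot"]),o["force"],o["moment"])
t=np.radians(-3.13); X=np.array([np.cos(t),np.sin(t)]); C=np.array([.577,.1075])
print("remaining",.068-(e[:2]-C)@X)
W=[[*(C+.068*X),.098],[*(C+.068*X),.278]]
for n in("side","top"):
    m=ctrl.camera_model(n); im=ctrl.camera(n); print(n,proj(m,W)); cv2.imwrite(f"pics/{n}9.png",im)
c=cv2.imread("pics/side9.png")[85:225,280:420]; t9=cv2.imread("pics/top9.png")[115:210,215:335]
cv2.imwrite("pics/fin.png",np.hstack([cv2.resize(c,(400,400),interpolation=2),cv2.resize(t9,(400,400),interpolation=2)]))
```

```text
[0.64200108 0.10346229 0.25776762] [-1.79991066e+02  6.81130448e-03  8.68828341e+01] [ 0.37196616 -1.8066722   1.72268294] [-0.29655311  0.11582338 -0.03388072]
remaining 0.002875424862200951
side [[373.3221526  174.30808677]
 [376.75294944 132.88597771]]
top [[283.04475334 134.92978316]
 [279.52483673 115.36962565]]
```

View pics/fin.png

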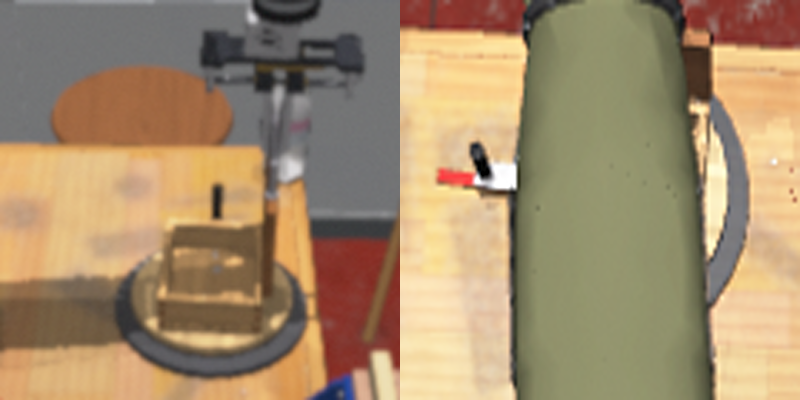

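The lid stands nearly upright in the gripper, and the lever lies in line with the red tab (crop 440–515, 178). It has about 2.8 mm left to go.

Emit:
{"op": "play_rows", "data": {
  "commands": [
    [0, 0.0015, 0, 0, 0, 0, 1],
    [0, 0.0013, 0, 0, 0, 0, 1],
    [0, 0, 0, 0, 0, 0, 1],
    [0, 0, 0, 0, 0, 0, 1],
    [0, 0, 0, 0, 0, 0, 1],
    [0, 0, 0, 0, 0, 0, 1],
    [0, 0, 0, 0, 0, 0, 1],
    [0, 0, 0, 0, 0, 0, 1]
  ]
}}

```text
time_s: 15.55
ee_pos: [0.6452, 0.1033, 0.2578]
eef_rot: [-3.142, -0.0, 1.516]
force: [-1.7, -1.6, 2.4]
grip_width: 0.0097
grip_force: 12.0
```

Run:
```python
from meas import *
o=ctrl.get_obs(); e=o["ee_pos"]; print(e,np.degrees(o["eef_rot"]),o["force"],o["moment"],o["joint_vel"].round(3) if hasattr(o["joint_vel"],"round") else o["joint_vel"])
t=np.radians(-3.13); X=np.array([np.cos(t),np.sin(t)]); C=np.array([.577,.1075])
print("remaining",.068-(e[:2]-C)@X)
# lever/tab check, wrist view
m=ctrl.camera_model("wrist"); im=ctrl.camera("wrist"); h=cv2.cvtColor(im,cv2.COLOR_BGR2HSV)
Y=np.array([-X[1],X[0]])
u=proj(m,[[*(C+.205*Y),.008],[*(C+.14*Y),.029]]); print(u)
x,y=u[0].astype(int)
try:
    p,v,a=tab(im,m,(max(x-40,0),max(y-30,0),x+40,y+60)); print("tab",ang(v),ang(a-C),len(p))
except Exception as ex: print(ex)
L=[];R=[]
x,y=u[1].astype(int)
for k in range(y-3,min(y+25,399)):
    xs=np.nonzero((h[k,x-25:x+25,1]<40)&(h[k,x-25:x+25,2]>190))[0]+x-25
    if len(xs)>8: L.append([xs.min()-.5,k]);R.append([xs.max()+.5,k])
if L:
    pl=onz(m,L,.029)[:,:2];pr=onz(m,R,.029)[:,:2]; c=(pl+pr)/2; print("lever",np.hypot(*(pl-pr).T).mean(),ang(c.mean(0)-C),len(L))
```

```text
[0.64515192 0.1032877  0.2577511 ] [-1.79999642e+02 -9.50424058e-04  8.68779992e+01] [-1.67158411 -1.58215947  2.40866213] [-0.31144659  0.15903923  0.00948395] [ 0.002  0.002 -0.002  0.001 -0.     0.001]
remaining -0.00028024809611451595
[[265.63528965  19.87330465]
 [264.34600704  68.7769178 ]]
tab -3.6042402 -3.376302291389514 212
lever 0.026403660925055136 -3.2711927376515137 28
```

```bash
python3 -c "
from station import ctrl
print(ctrl.hand_in())"
```

```text
the job is handed in; nothing more can be done
None
```

I turned the lever to the red tab (within about 0.2° by the wrist camera), raised the lid to its balance point (about 0.3 mm off by measurement) with the gripper still holding the bar, and handed the job in at about 15.7 s. I saw no contact with the loose things, but I took no final picture of all of them.

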